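# Fill the washing-up caddy

## Robot

A 6-joint arm with a two-finger parallel gripper is mounted at the origin on a cart in front of the work surface, level with it; the furniture and walls round the work are solid. World frame = base frame: x ahead of the robot, y to its left, z up, the work surface at z = 0. Lengths are in m, angles in rad, forces in N, time in s.
With the tool pointing down it reaches from about 0.35 to 0.925 m from the base axis. Payload 6.4 kg.
Tool frame: the origin (TCP) lies between the finger pads; the fingertips stand 17 mm ahead of it and the grasp point (between the pads) lies 2 mm behind it (manip.tips_ahead is the distance from the TCP to the fingertips, in m); z points along the fingers, y is the line along which they close (so a half turn about z gives the same grasp; the last joint's range is limited). The gripper opens to 94 mm and grips with 3 to 60 N. Pads are 16 mm wide; open, the fingers measure 119 mm over their backs; the gripper's body (75 mm by 177 mm) begins 78 mm behind the grasp point.
Start: joints at [-1.28, 0.245, 1.558, -0, 1.339, -0.174], TCP at [0.291, -0.581, 0.222] pointing down, gripper open.
Joint ranges: [-3.13, 3.13], [-1.02, 2.26], [0.13, 2.54], [-0.95, 4.09], [0.21, 2.88], [-2.74, 2.74]. Speed limits (rad/s): [2.57, 2.57, 3.14, 3.14, 3.14, 3.14].

## Interface

Orientations are given as [roll, pitch, yaw] about the fixed x, y, z axes, in that order (R = Rz(yaw) Ry(pitch) Rx(roll)).
In Python, from rig import monitor, read_camera, get_calibration, manip gives the robot as it stands.
- The arm moves only by the shell command python3 -m handwheel 'ROWS' [FORCE]. ROWS is a JSON object of lists of equal length, an entry for each row: "jaw": the opening, from 0 (shut) to 1 (fully open); "dp": the shift along the world's x, y, z normalised to -1 to 1, where 1 is 400 mm, a list of three; "delta_rot": the turn, a rotation vector about the world's x, y, z normalised to -1 to 1, where 1 is 90 degrees, a list of three. A call has 1 to 8 rows; each row is the pose to reach, as a shift and turn from the pose commanded when the call began; what a row does not reach only later rows make up. A row lasts 1/8 s, in which the tool goes at most 62.5 mm and 10.7 degrees, less where a joint would pass 70% of its speed; a pose out of reach is approached as far as the arm can. A call with a number of a shift or a turn outside -1 to 1 is refused whole. A call with a gripper value outside its range is refused whole. The fingers move at their own pace and stop on an object; FORCE is the grip in N (left out, the last holds). Time passes only in rows, so rows that repeat a pose let the fingers close. It gives the time, the measured TCP pose, the force, the opening and the grip force at its end, in the units of the state.
- monitor.state(): the state, without advancing time (a new reading comes with each control period).
- read_camera(name): name is "side" or "top"; returns (picture, depth): 420x560x3 uint8, red, green, blue; 420x560 float32, m along the optical axis (not along the pixel's ray), 0 where there is no reading.
- get_calibration(name): a dict with "intrinsics" (3x3 intrinsics, pixels), "D" ([k1, k2, p1, p2, k3] as OpenCV has them; the pictures are not rectified), "R" (3x3) and "t" (3): a world point X has camera coordinates R X + t. Camera axes: x right, y down, z forward; pixel columns grow to the right and rows downward; lengths in m; the calibration is good to about 2 mm. A picture is of the moment at which its call begins. get_calibration takes no time and is no camera call.
- manip.finish_job(): hands the job in; it is judged then, once.
The state is a dict: "time_s": time; "qpos": joint angles; "qd": joint speeds; "joint_efforts": joint torques, N m; "eef_pos": TCP position; "orientation": TCP orientation; "wrist_force": force on the tool from outside, world axes, zero at the start; "moment": the same for the moment, N m; "grip_width": finger opening in m; "gripper_force": force on a finger pad.
Only numpy, scipy, OpenCV 4.12 (cv2) and the standard library are available. Lean on these libraries where they do the work, as an engineer would, in place of code of your own. Each camera call takes 0.05 s, during which the arm holds its last target. There are 200 camera calls.

## Task

Tidy the washing-up things into the caddy on the drainer: stand the slim bottle in the small pot, stand the flat bottle with the plain screw cap in the long deep pot, and set the scrubbing brush, bristles down, in the low dish. Each must stand upright on the bottom of its own insert. Leave the pump bottle and the round sauce bottle standing where they are.

Things in the scene. Friction and masses are not known exactly. Their poses are not given: they have to be found in the camera images.
- slim_bottle: Slim oval squeeze bottle with a nozzle, 36 (x) x 48 (y) x 161 mm tall, 0.08 kg, loose, upright on the black mat (top at z = 0.005). Origin: centre of underside, z up. Thinnest along its x: 24 mm at the bottom, 35 mm at 125 mm up, then a 34 mm round collar (130-144 mm), nozzle 19 mm. Best gripped along x, 128 mm up. Belongs in the small pot, either way round, y along the pot's y.
- flat_bottle: Flat bottle with a plain round screw cap (40 mm diameter, 159 mm up to the top), no pump; 45 (x) x 78 (y) x 184 mm tall, 0.39 kg, loose, upright on the mat. Origin: centre of underside, z up. 42 mm thick along x up to 136 mm, then the shoulders slope in to the cap. Best gripped along x by the cap, about 162 mm up. Belongs in the long pot, either way round, its y along the pot's y.
- brush: Scrubbing brush, bristles below, bow handle on top, 30 (x) x 85 (y) x 55 mm tall, 0.07 kg, loose on the mat. Origin: centre of underside (bristle tips), z up. Block 30 mm wide up to 20 mm, narrowing above to the handle (10 mm wide at 50 mm). Grip along x, fingertips 14 mm above its underside so they clear the dish's rim. Belongs in the low dish, either way round, its y along the dish's y.
- pump_bottle: Look-alike, must stay: flat bottle with a pump head and spout, 47 (x) x 81 (y) x 208 mm tall, standing loose on the mat with its wide side about square to the row. Origin at the centre of its underside.
- round_bottle: Look-alike, must stay: round sauce bottle, 70 mm diameter, 207 mm tall, with a screw cap, standing loose on the mat. Origin at the centre of its underside.
- tray: Caddy tray of light wood, 96 (x) x 372 (y) mm with a lip 16 mm high, fixed; its length is roughly along world y. Carries the three inserts 118 mm apart along its y, in an order that changes. Small wire loops at its two ends rise to 33 mm above its underside. Origin at the centre of its underside, z up.
- small_pot: White open pot fixed in the tray, 64 (x) x 76 (y) mm outside, 60 mm high, walls and floor 4 mm, rim bead 3 mm above; inside 56 x 68 mm. Origin at the centre of its underside (z about 0.008), z up; inner floor 4 mm above it. Axes parallel to the tray's.
- long_pot: White open pot fixed in the tray, 72 (x) x 112 (y) mm outside, 60 mm high, walls and floor 4 mm, rim bead 3 mm above; inside 64 x 104 mm. Origin at the centre of its underside (z about 0.008), z up; inner floor 4 mm above it. Axes parallel to the tray's.
- low_dish: White low dish fixed in the tray, 64 (x) x 112 (y) mm outside, 11 mm high, walls and floor 4 mm, rim bead 3 mm above; inside 56 x 104 mm. Origin at the centre of its underside (z about 0.008), z up; inner floor 4 mm above it. Axes parallel to the tray's.

How it is judged:
By the outcome, as a careful person would: the job done as asked, in the order asked, and still so for the second after the job is handed in, with the robot touching nothing.
It also fails if it takes over 96 s, if anything falls off the work surface, if the arm or the gripper's body presses on something with over 40 N, if the wrist force passes 120 N, or if a joint passes its speed limit or range.

## Working session

There is one attempt and no reset: what is moved stays moved. The work goes in short steps, Python scripts to look and compute and a shell command to move; the robot and the scene stay as the last step left them, time stands still between calls to the robot, and variables do not carry over. Pictures are saved under pics/ and viewed, at most 14 in all, crops included, and the job is handed in when it is done.

```bash
mkdir -p pics; ls; cat > h.py <<'E'
import numpy as np, cv2
from rig import monitor, read_camera, get_calibration, manip
def cloud(name):
    im,d=read_camera(name); c=get_calibration(name)
    K=np.array(c["intrinsics"]);D=np.array(c["D"]);R=np.array(c["R"]);t=np.array(c["t"])
    v,u=np.mgrid[:420,:560]
    p=cv2.undistortPoints(np.stack([u,v],-1).reshape(-1,1,2).astype(np.float64),K,D).reshape(420,560,2)
    P=np.dstack([p,np.ones((420,560))])*d[...,None]
    X=(P-t)@R
    X[d<=0]=np.nan
    return im,d,X
E
python3 - <<'E'
from h import *
for n in("top","side"):
    im,d,X=cloud(n); cv2.imwrite(f"pics/{n}0.png",im[...,::-1]); np.savez(f"/tmp/{n}0.npz",im=im,X=X)
    c=get_calibration(n); print(n,-np.array(c["R"]).T@c["t"], np.isnan(X[...,0]).mean())
s=monitor.state();print(s["eef_pos"],s["orientation"],s["time_s"],s["grip_width"])
E
```

```text
pics
top [ 0.19317372 -0.0073143   0.99913123] 0.0251828231292517
side [ 0.81101029 -0.52547564  0.6123916 ] 0.006245748299319728
[ 0.29120032 -0.58058114  0.2215252 ] [-3.13999207e+00 -2.39545467e-04  4.64780841e-01] 0.1 0.09397521073114959
```

View pics/top0.png

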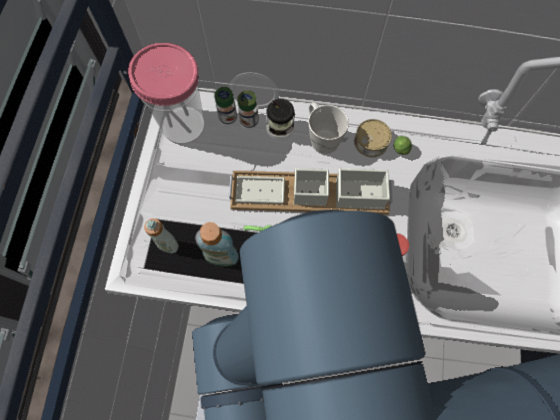

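View pics/side0.png

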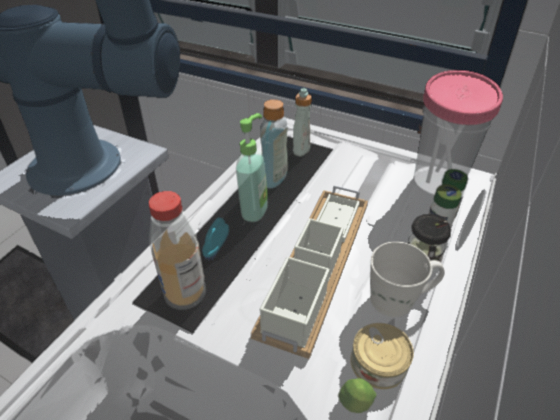

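The top view shows the slim bottle (160,237), the flat bottle (213,245) and the dish, small pot and long pot in the tray (262/312/363,188). The arm hides the brush, pump and round bottle. The side view shows, from near to far, round bottle (180,265), brush (215,238), pump (252,180), flat (273,150) and slim (303,125).

```bash
python3 - <<'E'
from h import *
S=np.load("/tmp/side0.npz");T=np.load("/tmp/top0.npz")
# plan-view map of both clouds, 1 mm cells, x up, y left ; hsv print
for n,Z in(("top",T),("side",S)):
    X=Z["X"];im=Z["im"]
    x0,x1,y0,y1=.25,.85,-.45,.55
    canv=np.zeros((600,1000,3),np.uint8)
    m=np.isfinite(X[...,0])&(X[...,0]>x0)&(X[...,0]<x1)&(X[...,1]>y0)&(X[...,1]<y1)&(X[...,2]<.25)
    P=X[m];C=im[m]
    o=np.argsort(P[:,2]);P=P[o];C=C[o]
    for p,c in zip(P,C):
        cv2.circle(canv,(int((y1-p[1])*1000),int((x1-p[0])*1000)),1,tuple(int(k) for k in c[::-1]),-1)
    for k in range(0,1000,100): cv2.line(canv,(k+50,0),(k+50,599),(0,0,255) if k==500 else (90,90,90),1)
    for k in range(50,600,100): cv2.line(canv,(0,k),(999,k),(90,90,90),1)
    cv2.imwrite(f"pics/plan_{n}.png",cv2.resize(canv,(800,480)))
E
```

```text
(no output)
```

View pics/plan_side.png

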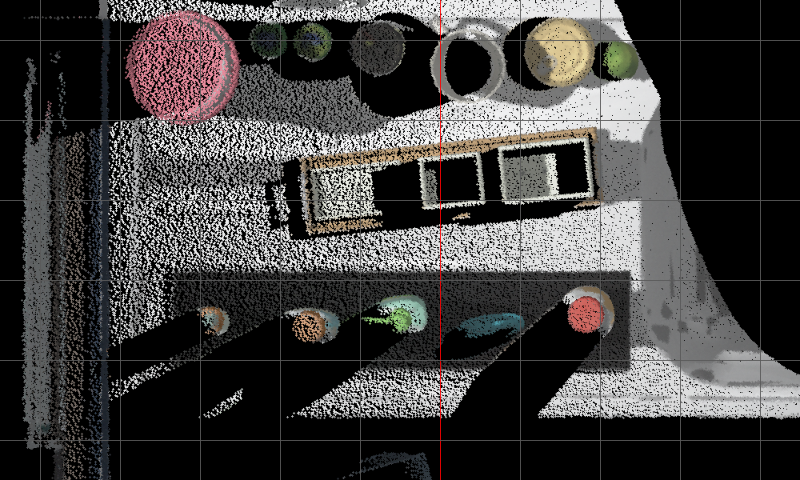

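View pics/plan_top.png

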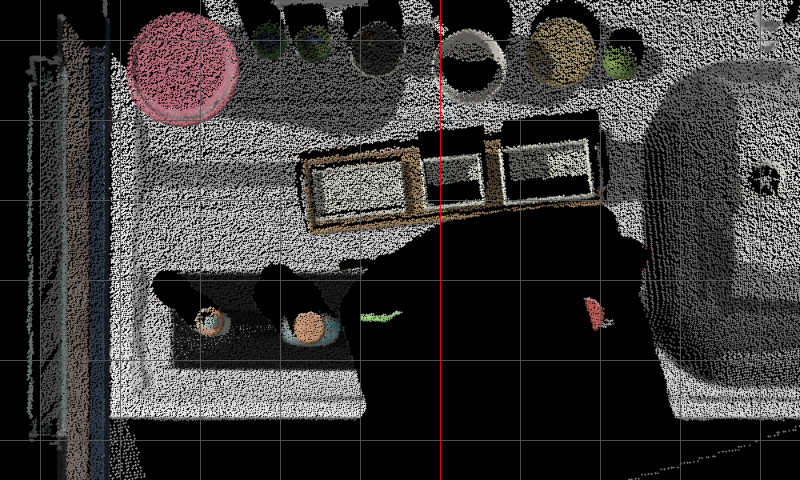

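```bash
cat >> h.py <<'E'
def mar(P):
    (c,s,a)=cv2.minAreaRect((P[:,:2]*1000).astype(np.float32)); return np.round(c,1),np.round(s,1),round(a,1)
E
python3 - <<'E'
from h import *
S=np.load("/tmp/side0.npz");T=np.load("/tmp/top0.npz")
X={"s":S["X"].reshape(-1,3),"t":T["X"].reshape(-1,3)}
X["b"]=np.vstack([X["s"],X["t"]])
def sel(k,cx,cy,rx,ry,z0,z1):
    P=X[k];return P[(abs(P[:,0]-cx)<rx)&(abs(P[:,1]-cy)<ry)&(P[:,2]>z0)&(P[:,2]<z1)]
for n,cx,cy,rx,ry,zs in [("slim",.45,.286,.045,.05,[(.03,.06),(.06,.09),(.09,.125),(.136,.15),(.156,.18)]),
  ("flat",.441,.164,.045,.055,[(.02,.06),(.06,.1),(.1,.138),(.17,.2)]),
  ("pump",.452,.05,.05,.055,[(.02,.06),(.06,.1),(.1,.138),(.17,.2),(.2,.23)]),
  ("brush",.444,-.065,.035,.06,[(.01,.025),(.025,.045),(.045,.07)]),
  ("round",.456,-.18,.045,.045,[(.03,.12),(.19,.225)])]:
  for z in zs:
    for k in"stb":
      P=sel(k,cx,cy,rx,ry,*z)
      if len(P)>15: print(n,z,k,len(P),*mar(P),"zmax",round(P[:,2].max(),4))
for k in "st":
  for n,cx,cy,r in[("small",.63,-.015,.055),("long",.64,-.13,.075)]:
    P=sel(k,cx,cy,.06,r,.064,.08); print(k,n,len(P),*mar(P),round(np.median(P[:,2]),4))
  P=sel(k,.615,.1,.06,.062,.016,.03);print(k,"dish",len(P),*mar(P))
  P=sel(k,.63,-.02,.08,.19,.01,.03);print(k,"tray",*mar(P))
  P=sel(k,.4,.05,.2,.3,-.01,.012);print(k,"table z",np.median(P[:,2]))
E
```

```text
slim (0.03, 0.06) s 178 [455.3 277.7] [40.8 19.8] 42.0 zmax 0.0599
slim (0.03, 0.06) t 74 [438.2 281.8] [15.8 45.9] 17.5 zmax 0.0598
slim (0.03, 0.06) b 252 [447.1 283.2] [41.5 32.3] 78.4 zmax 0.0599
slim (0.06, 0.09) s 210 [453.7 279.6] [41.8 22.7] 36.7 zmax 0.0898
slim (0.06, 0.09) t 121 [440.9 278.8] [25.6 39.3] 42.9 zmax 0.0898
slim (0.06, 0.09) b 331 [447.9 282.4] [38.4 35.9] 88.7 zmax 0.0898
slim (0.09, 0.125) s 202 [453.2 281.2] [34.5 20.1] 38.6 zmax 0.1245
slim (0.09, 0.125) t 118 [441.3 280. ] [21.2 34.5] 44.2 zmax 0.1177
slim (0.09, 0.125) b 320 [447.9 283. ] [30.9 32.8] 1.6 zmax 0.1245
slim (0.136, 0.15) s 118 [452.4 282.8] [34.8 30.1] 30.4 zmax 0.15
slim (0.136, 0.15) t 128 [448.  287.4] [33.4 33.9] 14.0 zmax 0.15
slim (0.136, 0.15) b 246 [448.7 287.2] [34.6 35.8] 73.2 zmax 0.15
slim (0.156, 0.18) s 56 [449.6 287.4] [16.9 19.9] 48.6 zmax 0.168
slim (0.156, 0.18) t 78 [447.7 287.5] [15.9 20.2] 13.2 zmax 0.1686
slim (0.156, 0.18) b 134 [448.9 287.1] [17.3 22.1] 25.2 zmax 0.1686
flat (0.02, 0.06) s 331 [457.2 158.3] [69.8 18.6] 72.6 zmax 0.06
flat (0.02, 0.06) t 190 [429.4 1
[... 1892 characters left out ...]
03, 0.12) b 1690 [ 467.8 -193.1] [69.3 40.9] 47.9 zmax 0.12
round (0.19, 0.225) s 829 [ 456.7 -182.3] [42.7 44.7] 37.3 zmax 0.2148
round (0.19, 0.225) t 167 [ 459.6 -195.8] [41.4 19.7] 17.0 zmax 0.2164
round (0.19, 0.225) b 996 [ 456.4 -182.3] [43.6 45.2] 80.7 zmax 0.2164
s small 509 [623.5 -14.3] [65.3 78.4] 6.0 0.0701
s long 837 [ 634.4 -120.3] [ 73.8 137.3] 6.0 0.0698
s dish 537 [611.8  99.8] [ 96.7 131. ] 5.7
s tray [623.7 -15.6] [ 97.1 376. ] 5.9
s table z 0.003683499540231185
t small 276 [622.8 -15.5] [64.  76.7] 5.4 0.0699
t long 367 [ 632.9 -121.7] [ 74.3 138.3] 6.1 0.0694
t dish 617 [611.7 100.3] [ 98.6 131.5] 5.3
t tray [624.2 -15.9] [ 99.2 378.1] 6.1
t table z 0.003671631603983098
```

```bash
python3 - <<'E'
from h import *
from scipy.optimize import least_squares
S=np.load("/tmp/side0.npz");T=np.load("/tmp/top0.npz")
B=np.vstack([S["X"].reshape(-1,3),T["X"].reshape(-1,3)])
for n,cx,cy,rx,ry,z0,z1,a0,b in[("slim",.4485,.2872,.035,.04,.015,.11,.0125,.024),("flat",.4407,.1637,.035,.05,.015,.135,.021,.039),("brush",.4425,-.0635,.03,.055,.03,.06,.01,.0425),("pump",.455,.05,.04,.055,.02,.14,.0235,.0405)]:
  P=B[(abs(B[:,0]-cx)<rx)&(abs(B[:,1]-cy)<ry)&(B[:,2]>z0)&(B[:,2]<z1)]
  for y0 in(-.5,0,.5):
    def f(q,fixn=3.):
      c,s=np.cos(q[2]),np.sin(q[2]);d=P[:,:2]-q[:2]
      u=c*d[:,0]+s*d[:,1];v=-s*d[:,0]+c*d[:,1]
      a=q[3]+q[4]*(P[:,2]-.005)
      r=(abs(u/a)**fixn+abs(v/(b))**fixn)**(1/fixn)
      return (r-1)*np.hypot(u,v)
    r=least_squares(f,[cx,cy,y0,a0,0.],x_scale=[.01,.01,.2,.005,.05],loss="soft_l1",f_scale=.002)
    print(n,len(P),np.round(r.x[:2],4),"yaw deg",round(np.degrees(r.x[2]),1),np.round(r.x[3:],4),round(r.cost*1e6/len(P),3))
E
python3 -m handwheel '{"jaw":[1,1,1,1,1,1,1,1],"dp":[[0,0,0.3],[0,0,0.5],[0,0.15,0.5],[0.03,0.3,0.5],[0.06,0.45,0.5],[0.1,0.6,0.5],[0.12,0.75,0.5],[0.15,0.9,0.5]],"delta_rot":[[0,0,0],[0,0,0.1],[0,0,0.2],[0,0,0.3],[0,0,0.4],[0,0,0.5],[0,0,0.6],[0,0,0.7]]}'
```

```text
slim 932 [0.4482 0.2904] yaw deg -11.1 [ 0.0153 -0.017 ] 1.561
slim 932 [0.4482 0.2904] yaw deg -11.1 [ 0.0153 -0.017 ] 1.561
slim 932 [0.4482 0.2904] yaw deg -11.1 [ 0.0153 -0.017 ] 1.561
flat 1679 [0.441  0.1698] yaw deg -3.3 [ 0.0224 -0.0162] 1.234
flat 1679 [0.441  0.1698] yaw deg -3.3 [ 0.0224 -0.0162] 1.234
flat 1679 [0.441  0.1698] yaw deg -3.3 [ 0.0224 -0.0162] 1.234
brush 228 [ 0.4472 -0.09  ] yaw deg -35.5 [ 0.1334 -1.9252] 7.56
brush 228 [ 0.4429 -0.0657] yaw deg -58.8 [ 0.0401 -0.3859] 3.458
brush 228 [ 0.4429 -0.0657] yaw deg 121.1 [ 0.0401 -0.386 ] 3.458
pump 1524 [0.4506 0.0597] yaw deg 10.7 [ 0.0302 -0.08  ] 0.962
pump 1524 [0.4506 0.0597] yaw deg 10.7 [ 0.0302 -0.08  ] 0.962
pump 1524 [0.4506 0.0597] yaw deg 10.7 [ 0.0302 -0.08  ] 0.962
time_s: 1.1
eef_pos: [0.3479, -0.2361, 0.422]
orientation: [3.142, -0.0, 1.569]
wrist_force: [0.8, -0.5, 0.0]
grip_width: 0.0937
gripper_force: 0.0
```

```bash
python3 -m handwheel '{"jaw":[1,1,1,1,1,1,1,1],"dp":[[0.05,0.15,0],[0.08,0.3,0],[0.12,0.45,0],[0.16,0.6,0],[0.2,0.75,0],[0.25,0.9,0],[0.25,1,0],[0.25,1,0]],"delta_rot":[[0,0,0],[0,0,-0.02],[0,0,-0.05],[0,0,-0.08],[0,0,-0.11],[0,0,-0.11],[0,0,-0.11],[0,0,-0.11]]}'
python3 -c "
from h import *
im,d,X=cloud('top');cv2.imwrite('pics/top1.png',im[...,::-1]);np.savez('/tmp/top1.npz',im=im,X=X)"
```

```text
time_s: 2.1
eef_pos: [0.4476, 0.164, 0.4217]
orientation: [-3.14, 0.0, 1.396]
wrist_force: [0.1, 0.1, 0.8]
grip_width: 0.0942
gripper_force: 0.0
```

View pics/top1.png

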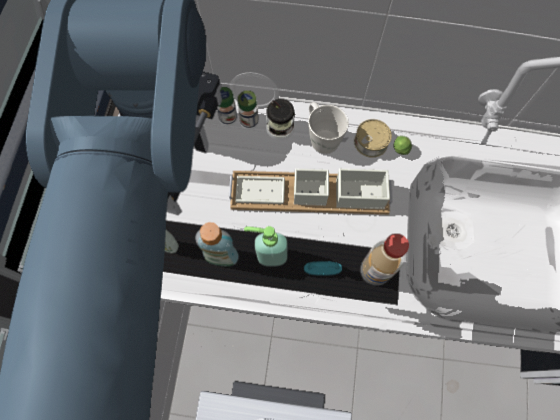

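Top view now shows the brush (323,268), the pump (270,247) and the round bottle (385,260) clearly.

```bash
python3 - <<'E'
from h import *
X=np.load("/tmp/top1.npz")["X"].reshape(-1,3)
X=np.vstack([X,np.load("/tmp/side0.npz")["X"].reshape(-1,3)])
for n,cx,cy,rx,ry,z0,z1 in[("brush",.4435,-.0635,.035,.06,.012,.065),("brushTop",.4435,-.0635,.035,.06,.045,.065),("pump",.45,.05,.05,.055,.02,.14),("pumptop",.45,.05,.05,.06,.2,.22),("flat",.441,.164,.045,.055,.02,.138)]:
  P=X[(abs(X[:,0]-cx)<rx)&(abs(X[:,1]-cy)<ry)&(X[:,2]>z0)&(X[:,2]<z1)]
  print(n,len(P),*mar(P))
E
python3 -m handwheel '{"jaw":[1,1,1,1,1,1,1,1],"dp":[[0,0.15,0],[0,0.308,0],[0,0.308,-0.1],[0,0.308,-0.23],[0,0.308,-0.36],[0,0.308,-0.49],[0,0.308,-0.6],[0,0.308,-0.65]],"delta_rot":[[0,0,0],[0,0,0],[0,0,0],[0,0,0],[0,0,0],[0,0,0],[0,0,0],[0,0,0]]}'
```

```text
brush 1100 [441.7 -63.7] [29.5 84. ] 7.5
brushTop 325 [442.  -64.7] [11.5 63.1] 7.0
pump 2097 [455.   49.2] [50. 67.] 6.5
pumptop 363 [446.6  69.3] [22.5 57.3] 4.4
flat 1688 [440.9 161.7] [72.6 47. ] 85.9
time_s: 3.15
eef_pos: [0.447, 0.2828, 0.1593]
orientation: [-3.138, 0.003, 1.389]
wrist_force: [0.4, 0.2, -0.2]
grip_width: 0.0939
gripper_force: 0.0
```

```bash
python3 -m handwheel '{"jaw":[1,1,1,1],"dp":[[0.003,0.005,-0.05],[0.003,0.005,-0.075],[0.003,0.005,-0.075],[0.003,0.005,-0.075]],"delta_rot":[[0,0,0],[0,0,0],[0,0,0],[0,0,0]]}'
python3 -c "
from h import *
im,d,X=cloud('side');cv2.imwrite('pics/side2.png',cv2.resize(im[60:220,200:400,::-1],None,fx=3,fy=3))"
```

```text
time_s: 3.65
eef_pos: [0.45, 0.2869, 0.1334]
orientation: [3.14, -0.001, 1.391]
wrist_force: [-0.8, -0.2, 0.0]
grip_width: 0.0938
gripper_force: 0.0
```

View pics/side2.png

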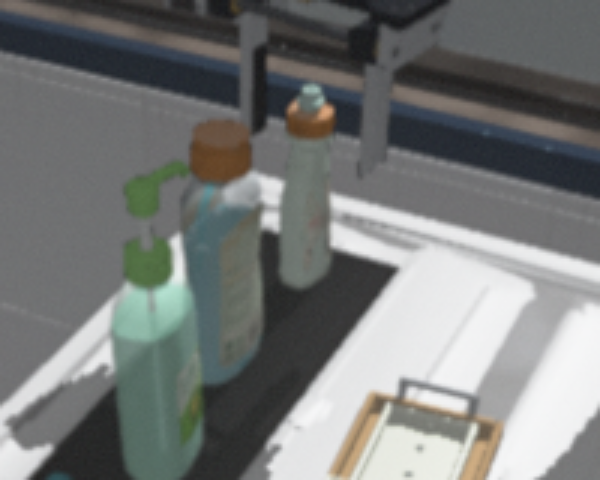

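The fingers straddle the slim bottle's collar, crop (310,115). Closing.

```bash
python3 -m handwheel '{"jaw":[1,0.6,0.45,0.3,0.2,0.2,0.2,0.2],"dp":[[0,0,-0.006],[0,0,-0.006],[0,0,-0.006],[0,0,-0.006],[0,0,-0.006],[0,0,-0.006],[0,0,-0.006],[0,0,-0.006]],"delta_rot":[[0,0,0],[0,0,0],[0,0,0],[0,0,0],[0,0,0],[0,0,0],[0,0,0],[0,0,0]]}' 15
```

```text
time_s: 4.7
eef_pos: [0.4492, 0.2871, 0.13]
orientation: [-3.141, 0.0, 1.391]
wrist_force: [-0.4, -0.4, -0.5]
grip_width: 0.0343
gripper_force: 15.0
```

```bash
python3 -m handwheel '{"jaw":[0.2,0.2,0.2,0.2,0.2,0.2,0.2,0.2],"dp":[[0,0,0.03],[0,0,0.12],[0,0,0.24],[0,0,0.36],[0,0,0.46],[0.03,-0.05,0.5],[0.09,-0.15,0.5],[0.15,-0.26,0.5]],"delta_rot":[[0,0,0],[0,0,0],[0,0,0],[0,0,0],[0,0,0],[0,0,0.02],[0,0,0.05],[0,0,0.08]]}'
python3 -m handwheel '{"jaw":[0.2,0.2,0.2,0.2,0.2,0.2,0.2,0.2],"dp":[[0.06,-0.11,0],[0.12,-0.22,0],[0.18,-0.33,0],[0.24,-0.43,0],[0.28,-0.485,0],[0.286,-0.496,0],[0.286,-0.496,0],[0.286,-0.496,0]],"delta_rot":[[0,0,0.02],[0,0,0.05],[0,0,0.08],[0,0,0.1],[0,0,0.103],[0,0,0.103],[0,0,0.103],[0,0,0.103]]}'
python3 -c "
from h import *
im,d,X=cloud('side');cv2.imwrite('pics/side3.png',cv2.resize(im[40:300,180:440,::-1],None,fx=2,fy=2))
np.savez('/tmp/side3.npz',im=im,X=X)
P=X.reshape(-1,3);m=(abs(P[:,0]-.624)<.06)&(abs(P[:,1]+.015)<.05)
for a,b in[(.18,.2),(.2,.25),(.25,.3),(.3,.32)]:
  Q=P[m&(P[:,2]>a)&(P[:,2]<b)]
  if len(Q)>10: print(a,b,len(Q),Q[:,2].min(),*mar(Q))
"
```

```text
time_s: 5.7
eef_pos: [0.5098, 0.1823, 0.3313]
orientation: [3.14, -0.0, 1.52]
wrist_force: [0.9, -0.3, 0.2]
grip_width: 0.0341
gripper_force: 15.0
time_s: 6.7
eef_pos: [0.6232, -0.0142, 0.3304]
orientation: [3.141, -0.0, 1.68]
wrist_force: [-0.2, 0.0, -0.8]
grip_width: 0.0341
gripper_force: 15.0
0.2 0.25 510 0.20600444461547848 [629.2 -19.9] [41.  24.4] 48.7
0.25 0.3 774 0.25025574927367944 [627.9 -23.5] [36.4 24.1] 32.7
0.3 0.32 384 0.300018228196371 [624.3 -19.1] [49.1 25.1] 11.0
```

View pics/side3.png

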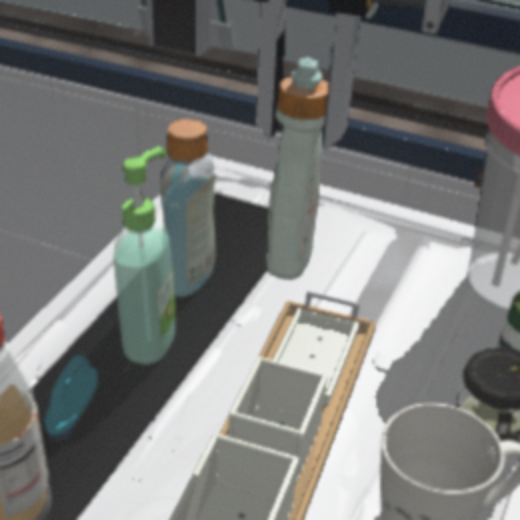

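The bottle hangs upright above the small pot, crop (280,390), with its underside at z≈0.206 as expected. Lowering.

```bash
python3 -m handwheel '{"jaw":[0.2,0.2,0.2,0.2,0.2,0.2,0.2,0.2],"dp":[[0,-0.003,-0.06],[0,-0.003,-0.14],[0,-0.003,-0.22],[0,-0.003,-0.3],[0,-0.003,-0.38],[0,-0.003,-0.44],[0,-0.003,-0.465],[0,-0.003,-0.473]],"delta_rot":[[0,0,0],[0,0,0],[0,0,0],[0,0,0],[0,0,0],[0,0,0],[0,0,0],[0,0,0]]}'
python3 -m handwheel '{"jaw":[0.2,0.2,0.2,0.2],"dp":[[0,0,-0.002],[0,0,-0.004],[0,0,-0.006],[0,0,-0.008]],"delta_rot":[[0,0,0],[0,0,0],[0,0,0],[0,0,0]]}'
```

```text
time_s: 7.75
eef_pos: [0.6237, -0.0161, 0.141]
orientation: [3.141, 0.0, 1.68]
wrist_force: [-0.1, 0.1, 0.1]
grip_width: 0.034
gripper_force: 15.0
time_s: 8.25
eef_pos: [0.6239, -0.0166, 0.1379]
orientation: [3.141, 0.0, 1.679]
wrist_force: [0.7, 0.2, -0.7]
grip_width: 0.0343
gripper_force: 15.0
```

```bash
python3 -m handwheel '{"jaw":[0.2,0.2,0.2,0.2],"dp":[[0,0,-0.0015],[0,0,-0.003],[0,0,-0.004],[0,0,-0.004]],"delta_rot":[[0,0,0],[0,0,0],[0,0,0],[0,0,0]]}'
```

```text
time_s: 8.75
eef_pos: [0.624, -0.0166, 0.137]
orientation: [3.141, 0.0, 1.679]
wrist_force: [-1.7, 0.1, 5.3]
grip_width: 0.0336
gripper_force: 15.0
```

```bash
python3 -m handwheel '{"jaw":[0.4,0.45,0.55,0.7,0.85,1,1,1],"dp":[[0,0,0],[0,0,0],[0,0,0],[0,0,0],[0,0,0],[0,0,0.03],[0,0,0.12],[0,0,0.25]],"delta_rot":[[0,0,0],[0,0,0],[0,0,0],[0,0,0],[0,0,0],[0,0,0],[0,0,0],[0,0,0]]}'
python3 -m handwheel '{"jaw":[1,1,1,1,1,1],"dp":[[0,0,0.1],[0,0,0.25],[-0.07,0.1,0.3],[-0.15,0.2,0.3],[-0.22,0.3,0.3],[-0.22,0.3,0.3]],"delta_rot":[[0,0,0],[0,0,0],[0,0,-0.03],[0,0,-0.06],[0,0,-0.1],[0,0,-0.1]]}'
python3 -c "
from h import *
im,d,X=cloud('side');cv2.imwrite('pics/side4.png',cv2.resize(im[40:300,180:440,::-1],None,fx=2,fy=2))
P=X.reshape(-1,3);m=(abs(P[:,0]-.624)<.05)&(abs(P[:,1]+.015)<.05)
for a,b in[(.08,.1),(.1,.12),(.12,.135),(.143,.156),(.163,.19)]:
  Q=P[m&(P[:,2]>a)&(P[:,2]<b)]
  if len(Q)>10: print(a,b,len(Q),Q[:,2].max(),*mar(Q))
"
```

```text
time_s: 9.75
eef_pos: [0.6228, -0.0164, 0.2363]
orientation: [-3.139, -0.001, 1.679]
wrist_force: [0.8, -0.0, 1.0]
grip_width: 0.0937
gripper_force: 0.0
time_s: 10.5
eef_pos: [0.5345, 0.1055, 0.3577]
orientation: [3.139, -0.0, 1.526]
wrist_force: [0.0, -1.0, -0.3]
grip_width: 0.0937
gripper_force: 0.0
0.08 0.1 203 0.09980224883940984 [627.8 -26.3] [35.1 19.9] 35.5
0.1 0.12 204 0.11984973833330793 [626.6 -23.6] [30.3 20.5] 32.3
0.12 0.135 83 0.13474799412943222 [623.7 -21.7] [30.4 16.9] 29.4
0.143 0.156 153 0.15591947107815882 [623.4 -20.4] [34.5 23. ] 16.9
0.163 0.19 111 0.17533495833953688 [622.4 -15.8] [19.6 15.7] 32.6
```

View pics/side4.png

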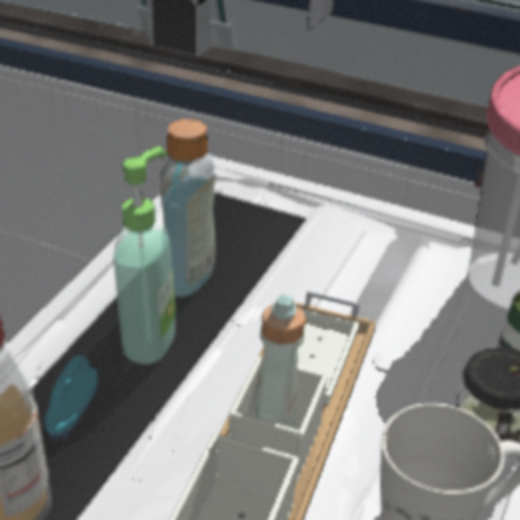

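The slim bottle stands upright in the small pot, crop (283,350), top at z≈0.175. The flat bottle is next, cap at crop (187,138).

```bash
python3 -m handwheel '{"jaw":[1,1,1,1,1,1,1,1],"dp":[[-0.08,0.05,0],[-0.16,0.1,0],[-0.234,0.145,0],[-0.234,0.145,-0.05],[-0.234,0.145,-0.17],[-0.234,0.145,-0.3],[-0.234,0.145,-0.4],[-0.234,0.145,-0.46]],"delta_rot":[[0,0,0],[0,0,-0.016],[0,0,-0.016],[0,0,-0.016],[0,0,-0.016],[0,0,-0.016],[0,0,-0.016],[0,0,-0.016]]}'
python3 -m handwheel '{"jaw":[1,1,1],"dp":[[0,0,-0.02],[0,0,-0.02],[0,0,-0.02]],"delta_rot":[[0,0,0],[0,0,0],[0,0,0]]}'
```

```text
time_s: 11.55
eef_pos: [0.4415, 0.1599, 0.1683]
orientation: [-3.137, 0.001, 1.495]
wrist_force: [-0.2, 1.4, 0.2]
grip_width: 0.0939
gripper_force: 0.0
time_s: 11.92
eef_pos: [0.4432, 0.1613, 0.1652]
orientation: [3.139, -0.0, 1.497]
wrist_force: [0.8, 0.4, 0.3]
grip_width: 0.0941
gripper_force: 0.0
```

```bash
python3 -m handwheel '{"jaw":[1,0.7,0.5,0.35,0.25,0.25,0.25,0.25],"dp":[[-0.006,0.006,0],[-0.006,0.006,0],[-0.006,0.006,0],[-0.006,0.006,0],[-0.006,0.006,0],[-0.006,0.006,0],[-0.006,0.006,0],[-0.006,0.006,0]],"delta_rot":[[0,0,0],[0,0,0],[0,0,0],[0,0,0],[0,0,0],[0,0,0],[0,0,0],[0,0,0]]}' 35
python3 -m handwheel '{"jaw":[0.25,0.25,0.25,0.25],"dp":[[0,0,0.01],[0,0,0.03],[0,0,0.05],[0,0,0.05]],"delta_rot":[[0,0,0],[0,0,0],[0,0,0],[0,0,0]]}'
```

```text
time_s: 12.92
eef_pos: [0.4397, 0.1638, 0.164]
orientation: [3.142, 0.0, 1.497]
wrist_force: [0.1, 0.2, -0.7]
grip_width: 0.0396
gripper_force: 34.8
time_s: 13.42
eef_pos: [0.4403, 0.1639, 0.1851]
orientation: [3.14, -0.0, 1.497]
wrist_force: [0.5, 0.5, -3.5]
grip_width: 0.0395
gripper_force: 34.8
```

```bash
python3 -m handwheel '{"jaw":[0.25,0.25,0.25,0.25,0.25,0.25,0.25,0.25],"dp":[[0,0,0.06],[0,0,0.15],[0,0,0.25],[0,0,0.35],[0,0,0.45],[0,0,0.54],[0.05,-0.08,0.56],[0.1,-0.16,0.56]],"delta_rot":[[0,0,0],[0,0,0],[0,0,0],[0,0,0],[0,0,0],[0,0,0],[0,0,0.02],[0,0,0.03]]}'
python3 -m handwheel '{"jaw":[0.25,0.25,0.25,0.25,0.25,0.25,0.25,0.25],"dp":[[0.06,-0.09,0],[0.12,-0.18,0],[0.19,-0.28,0],[0.26,-0.39,0],[0.33,-0.5,0],[0.38,-0.57,0],[0.389,-0.582,0],[0.389,-0.582,0]],"delta_rot":[[0,0,0.01],[0,0,0.03],[0,0,0.05],[0,0,0.07],[0,0,0.083],[0,0,0.083],[0,0,0.083],[0,0,0.083]]}'
python3 -m handwheel '{"jaw":[0.25,0.25],"dp":[[0,0,0],[0,0,0]],"delta_rot":[[0,0,0],[0,0,0]]}'
python3 -c "
from h import *
im,d,X=cloud('side');cv2.imwrite('pics/side5.png',im[...,::-1])
P=X.reshape(-1,3);m=(abs(P[:,0]-.636)<.06)&(abs(P[:,1]+.133)<.065)
for a,b in[(.22,.28),(.28,.33),(.33,.37)]:
  Q=P[m&(P[:,2]>a)&(P[:,2]<b)]
  if len(Q)>10: print(a,b,len(Q),Q[:,2].min(),*mar(Q))
"
```

```text
time_s: 14.42
eef_pos: [0.4803, 0.0993, 0.4093]
orientation: [3.139, -0.0, 1.546]
wrist_force: [0.2, 0.4, -2.9]
grip_width: 0.0393
gripper_force: 35.0
time_s: 15.42
eef_pos: [0.6351, -0.1327, 0.4075]
orientation: [-3.141, -0.001, 1.674]
wrist_force: [0.6, 0.9, -3.9]
grip_width: 0.039
gripper_force: 35.0
time_s: 15.68
eef_pos: [0.635, -0.132, 0.4085]
orientation: [3.141, 0.0, 1.675]
wrist_force: [-0.4, 0.3, -3.0]
grip_width: 0.0391
gripper_force: 35.0
0.22 0.28 657 0.2504593379194148 [ 647.4 -147.4] [58.8 32.3] 46.7
0.28 0.33 1626 0.28001024197256447 [ 646.7 -146.1] [58.6 33.3] 45.5
0.33 0.37 1272 0.33001186362164037 [ 646.  -144.7] [55.4 32.1] 45.5
```

View pics/side5.png

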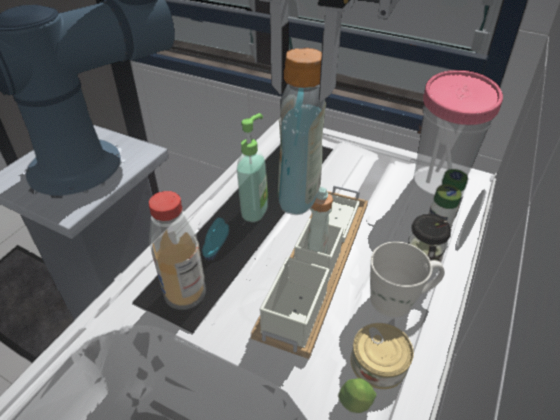

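The flat bottle hangs upright (300,150) over the long pot, with its underside at 0.250. Lowering.

```bash
python3 -m handwheel '{"jaw":[0.25,0.25,0.25,0.25,0.25,0.25,0.25,0.25],"dp":[[0.002,-0.002,-0.06],[0.002,-0.002,-0.15],[0.002,-0.002,-0.25],[0.002,-0.002,-0.35],[0.002,-0.002,-0.44],[0.002,-0.002,-0.52],[0.002,-0.002,-0.56],[0.002,-0.002,-0.58]],"delta_rot":[[0,0,0],[0,0,0],[0,0,0],[0,0,0],[0,0,0],[0,0,0],[0,0,0],[0,0,0]]}'
python3 -m handwheel '{"jaw":[0.25,0.25,0.25,0.25,0.25,0.25],"dp":[[0,0,-0.003],[0,0,-0.006],[0,0,-0.009],[0,0,-0.011],[0,0,-0.011],[0,0,-0.011]],"delta_rot":[[0,0,0],[0,0,0],[0,0,0],[0,0,0],[0,0,0],[0,0,0]]}'
```

```text
time_s: 16.73
eef_pos: [0.6361, -0.1335, 0.1758]
orientation: [-3.142, -0.0, 1.675]
wrist_force: [-0.2, 0.3, -3.3]
grip_width: 0.0396
gripper_force: 35.0
time_s: 17.48
eef_pos: [0.6361, -0.1338, 0.1717]
orientation: [3.142, 0.0, 1.674]
wrist_force: [0.0, -0.7, -2.6]
grip_width: 0.0395
gripper_force: 35.0
```

```bash
python3 -m handwheel '{"jaw":[0.25,0.25,0.25,0.25],"dp":[[0,0,-0.0015],[0,0,-0.003],[0,0,-0.0045],[0,0,-0.0045]],"delta_rot":[[0,0,0],[0,0,0],[0,0,0],[0,0,0]]}'
```

```text
time_s: 17.98
eef_pos: [0.6364, -0.1341, 0.171]
orientation: [3.141, 0.001, 1.674]
wrist_force: [-3.1, -0.2, 4.6]
grip_width: 0.0391
gripper_force: 35.1
```

Contact (about +8 N change). Releasing.

```bash
python3 -m handwheel '{"jaw":[0.45,0.5,0.6,0.75,0.9,1,1,1],"dp":[[0,0,0],[0,0,0],[0,0,0],[0,0,0],[0,0,0],[0,0,0.03],[0,0,0.12],[0,0,0.25]],"delta_rot":[[0,0,0],[0,0,0],[0,0,0],[0,0,0],[0,0,0],[0,0,0],[0,0,0],[0,0,0]]}'
python3 -m handwheel '{"jaw":[1,1,1,1,1,1],"dp":[[0,0,0.1],[0,0,0.2],[-0.1,0.05,0.2],[-0.2,0.1,0.2],[-0.35,0.15,0.2],[-0.35,0.15,0.2]],"delta_rot":[[0,0,0],[0,0,0],[0,0,0],[0,0,0],[0,0,0],[0,0,0]]}'
python3 -c "
from h import *
im,d,X=cloud('side');cv2.imwrite('pics/side6.png',im[...,::-1])
P=X.reshape(-1,3);m=(abs(P[:,0]-.636)<.06)&(abs(P[:,1]+.133)<.065)
for a,b in[(.08,.12),(.12,.14),(.172,.21)]:
  Q=P[m&(P[:,2]>a)&(P[:,2]<b)]
  if len(Q)>10: print(a,b,len(Q),Q[:,2].max(),*mar(Q))
m=(abs(P[:,0]-.442)<.035)&(abs(P[:,1]+.064)<.06)
Q=P[m&(P[:,2]>.045)&(P[:,2]<.065)];print('brush',len(Q),*mar(Q))
Q=P[m&(P[:,2]>.025)&(P[:,2]<.065)];print('brush',len(Q),*mar(Q))
"
```

```text
time_s: 18.98
eef_pos: [0.6353, -0.1335, 0.2701]
orientation: [-3.139, -0.001, 1.674]
wrist_force: [0.2, 1.2, -0.2]
grip_width: 0.0938
gripper_force: 0.0
time_s: 19.73
eef_pos: [0.4932, -0.0722, 0.3504]
orientation: [3.141, 0.0, 1.675]
wrist_force: [0.6, 0.0, 0.3]
grip_width: 0.0941
gripper_force: 0.0
0.08 0.12 518 0.1199014804041087 [ 647.6 -145.9] [54.3 30.2] 47.1
0.12 0.14 311 0.1399980097194668 [ 648.2 -142.7] [60.1 32.1] 56.8
0.172 0.21 840 0.199479037221569 [ 636.4 -133.8] [39.6 39.5] 33.8
brush 178 [441.1 -64.6] [11.1 64.1] 6.3
brush 575 [443.6 -63.6] [27.2 80.8] 3.1
```

View pics/side6.png

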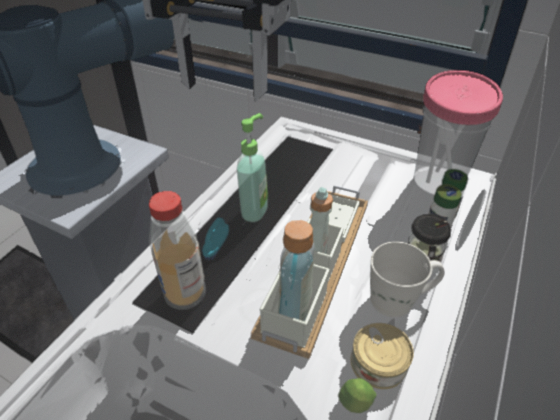

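The flat bottle stands in the long pot (297,270), cap top ≈0.197. The pump and round bottle are unmoved. Now the brush at (215,238).

```bash
python3 -m handwheel '{"jaw":[1,1,1,1,1,1,1,1],"dp":[[-0.06,0.01,0],[-0.128,0.02,0],[-0.128,0.02,-0.1],[-0.128,0.02,-0.22],[-0.128,0.02,-0.34],[-0.128,0.02,-0.46],[-0.128,0.02,-0.56],[-0.128,0.02,-0.62]],"delta_rot":[[0,0,0.011],[0,0,0.011],[0,0,0.011],[0,0,0.011],[0,0,0.011],[0,0,0.011],[0,0,0.011],[0,0,0.011]]}'
python3 -m handwheel '{"jaw":[1,1],"dp":[[0,0,0],[0,0,0]],"delta_rot":[[0,0,0],[0,0,0]]}'
python3 -c "
from h import *
im,d,X=cloud('side');cv2.imwrite('pics/side7.png',cv2.resize(im[100:300,120:320,::-1],None,fx=2.5,fy=2.5))"
```

```text
time_s: 20.78
eef_pos: [0.4454, -0.0661, 0.1004]
orientation: [-3.14, -0.001, 1.691]
wrist_force: [0.3, -0.7, -0.0]
grip_width: 0.0937
gripper_force: 0.0
time_s: 21.02
eef_pos: [0.4465, -0.0665, 0.1033]
orientation: [3.14, 0.001, 1.691]
wrist_force: [0.5, -0.1, 0.7]
grip_width: 0.0941
gripper_force: 0.0
```

View pics/side7.png

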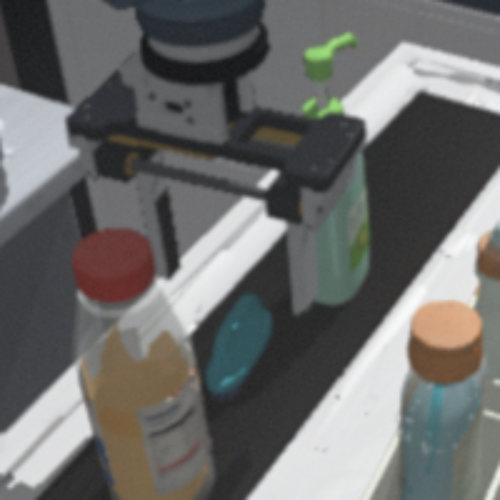

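The gripper straddles the brush, crop (240,345), clear of the pump and round bottle. Descend and grip.

```bash
python3 -m handwheel '{"jaw":[1,1,1,1,1,1],"dp":[[-0.012,0.006,-0.04],[-0.012,0.006,-0.1],[-0.012,0.006,-0.15],[-0.012,0.006,-0.167],[-0.012,0.006,-0.167],[-0.012,0.006,-0.167]],"delta_rot":[[0,0,0],[0,0,0],[0,0,0],[0,0,0],[0,0,0],[0,0,0]]}'
```

```text
time_s: 21.82
eef_pos: [0.4407, -0.0636, 0.0358]
orientation: [3.14, 0.001, 1.692]
wrist_force: [-0.1, 0.6, -0.7]
grip_width: 0.0942
gripper_force: 0.0
```

```bash
python3 -m handwheel '{"jaw":[1,0.7,0.5,0.35,0.2,0.2,0.2,0.2],"dp":[[0.002,0,0.001],[0.002,0,0.001],[0.002,0,0.001],[0.002,0,0.001],[0.002,0,0.001],[0.002,0,0.001],[0.002,0,0.001],[0.002,0,0.001]],"delta_rot":[[0,0,0],[0,0,0],[0,0,0],[0,0,0],[0,0,0],[0,0,0],[0,0,0],[0,0,0]]}' 15
python3 -m handwheel '{"jaw":[0.2,0.2,0.2,0.2,0.2,0.2,0.2,0.2],"dp":[[0,0,0.03],[0,0,0.1],[0,0,0.2],[0,0,0.32],[0,0,0.44],[0,0,0.54],[0,0,0.6],[0,0,0.6]],"delta_rot":[[0,0,0],[0,0,0],[0,0,0],[0,0,0],[0,0,0],[0,0,0],[0,0,0],[0,0,0]]}'
```

```text
time_s: 22.82
eef_pos: [0.4409, -0.0633, 0.0354]
orientation: [3.141, -0.0, 1.692]
wrist_force: [0.3, 0.0, 0.3]
grip_width: 0.0288
gripper_force: 15.0
time_s: 23.82
eef_pos: [0.4418, -0.0637, 0.278]
orientation: [3.137, 0.003, 1.692]
wrist_force: [-0.3, -0.5, -0.8]
grip_width: 0.0285
gripper_force: 15.0
```

```bash
python3 -m handwheel '{"jaw":[0.2,0.2,0.2,0.2,0.2,0.2,0.2,0.2],"dp":[[0.03,0.02,0.05],[0.1,0.09,0.08],[0.18,0.17,0.08],[0.26,0.25,0.08],[0.34,0.33,0.08],[0.4,0.39,0.08],[0.424,0.414,0.08],[0.424,0.414,0.08]],"delta_rot":[[0,0,0],[0,0,0],[0,0,0],[0,0,-0.01],[0,0,-0.01],[0,0,-0.01],[0,0,-0.01],[0,0,-0.01]]}'
python3 -m handwheel '{"jaw":[0.2,0.2],"dp":[[0,0,0],[0,0,0]],"delta_rot":[[0,0,0],[0,0,0]]}'
python3 -c "
from h import *
im,d,X=cloud('side');cv2.imwrite('pics/side8.png',cv2.resize(im[20:240,230:430,::-1],None,fx=2.5,fy=2.5))
P=X.reshape(-1,3);m=(abs(P[:,0]-.611)<.06)&(abs(P[:,1]-.102)<.06)
Q=P[m&(P[:,2]>.2)&(P[:,2]<.29)];print(len(Q),Q[:,2].min(),*mar(Q))
"
```

```text
time_s: 24.82
eef_pos: [0.61, 0.1023, 0.3062]
orientation: [-3.139, 0.0, 1.676]
wrist_force: [0.4, 0.6, -1.5]
grip_width: 0.0283
gripper_force: 15.0
time_s: 25.08
eef_pos: [0.6101, 0.1015, 0.3077]
orientation: [3.141, 0.0, 1.675]
wrist_force: [0.3, 0.8, -0.6]
grip_width: 0.0288
gripper_force: 15.0
58 0.27802025988511897 [613.7  75.5] [19.4 27.6] 7.3
```

View pics/side8.png

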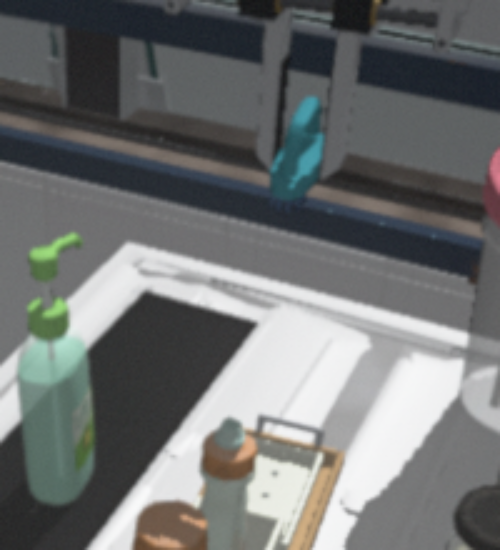

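The brush is held level, crop (298,150), above the dish. Lowering to just above the dish floor.

```bash
python3 -m handwheel '{"jaw":[0.2,0.2,0.2,0.2,0.2,0.2,0.2,0.2],"dp":[[0.003,0.001,-0.08],[0.003,0.001,-0.18],[0.003,0.001,-0.29],[0.003,0.001,-0.4],[0.003,0.001,-0.5],[0.003,0.001,-0.58],[0.003,0.001,-0.63],[0.003,0.001,-0.65]],"delta_rot":[[0,0,0],[0,0,0],[0,0,0],[0,0,0],[0,0,0],[0,0,0],[0,0,0],[0,0,0]]}'
python3 -m handwheel '{"jaw":[0.2,0.2,0.2,0.2,0.2],"dp":[[0,0,-0.003],[0,0,-0.006],[0,0,-0.008],[0,0,-0.008],[0,0,-0.008]],"delta_rot":[[0,0,0],[0,0,0],[0,0,0],[0,0,0],[0,0,0]]}'
```

```text
time_s: 26.12
eef_pos: [0.6114, 0.1024, 0.0467]
orientation: [-3.141, -0.0, 1.676]
wrist_force: [-0.3, 0.3, -0.2]
grip_width: 0.0286
gripper_force: 15.0
time_s: 26.75
eef_pos: [0.6118, 0.1027, 0.0445]
orientation: [3.141, 0.0, 1.676]
wrist_force: [-0.5, 0.2, -1.4]
grip_width: 0.0285
gripper_force: 15.0
```

```bash
python3 -m handwheel '{"jaw":[0.2,0.2,0.2,0.2,0.2],"dp":[[0,0,-0.0015],[0,0,-0.003],[0,0,-0.0045],[0,0,-0.005],[0,0,-0.005]],"delta_rot":[[0,0,0],[0,0,0],[0,0,0],[0,0,0],[0,0,0]]}'
```

```text
time_s: 27.38
eef_pos: [0.6117, 0.1027, 0.0424]
orientation: [-3.141, 0.0, 1.676]
wrist_force: [-2.0, 0.1, 1.6]
grip_width: 0.0289
gripper_force: 15.0
```

```bash
python3 -m handwheel '{"jaw":[0.35,0.4,0.5,0.6,0.6,0.6,0.6,0.6],"dp":[[0,0,0],[0,0,0],[0,0,0],[0,0,0],[0,0,0.02],[0,0,0.08],[0,0,0.18],[0,0,0.3]],"delta_rot":[[0,0,0],[0,0,0],[0,0,0],[0,0,0],[0,0,0],[0,0,0],[0,0,0],[0,0,0]]}'
python3 -m handwheel '{"jaw":[0.6,0.6,0.6,0.6,0.6,0.6,0.6,0.6],"dp":[[0,0,0.15],[0,0,0.3],[0,0,0.45],[0,0.1,0.5],[0,0.2,0.5],[0,0.3,0.5],[0,0.4,0.5],[0,0.4,0.5]],"delta_rot":[[0,0,0],[0,0,0],[0,0,0],[0,0,0],[0,0,0],[0,0,0],[0,0,0],[0,0,0]]}'
python3 -c "
from h import *
im,d,X=cloud('side');t,_,Y=cloud('top')
P=np.vstack([X.reshape(-1,3),Y.reshape(-1,3)])
for n,cx,cy,rx,ry,a,b in[('brush',.611,.102,.05,.06,.035,.08),('brushtop',.611,.102,.05,.06,.055,.08),('slim cap',.624,-.015,.04,.04,.143,.156),('flat cap',.636,-.133,.05,.05,.172,.21),('pumptop',.45,.05,.05,.06,.2,.22),('roundcap',.456,-.18,.045,.045,.19,.225),('slim body',.624,-.015,.03,.05,.08,.1)]:
  Q=P[(abs(P[:,0]-cx)<rx)&(abs(P[:,1]-cy)<ry)&(P[:,2]>a)&(P[:,2]<b)];print(n,len(Q),Q[:,2].max(),*mar(Q))
o=np.hstack([cv2.resize(im[60:360,140:400],(400,460)),cv2.resize(t[140:340,200:400],(400,460))])
cv2.imwrite('pics/end.png',o[...,::-1])"
```

```text
time_s: 28.38
eef_pos: [0.6111, 0.1027, 0.1632]
orientation: [-3.14, -0.0, 1.676]
wrist_force: [0.8, -0.6, 0.8]
grip_width: 0.0562
gripper_force: 0.0
time_s: 29.38
eef_pos: [0.6111, 0.2648, 0.3625]
orientation: [3.141, -0.0, 1.679]
wrist_force: [-0.0, -0.6, -0.7]
grip_width: 0.0562
gripper_force: 0.0
brush 497 0.06961387918979055 [612.  101.6] [28.6 81.4] 7.0
brushtop 248 0.06961387918979055 [612.  100.9] [11.2 60.8] 8.0
slim cap 245 0.15598582656800997 [621.9 -16. ] [35.  32.7] 1.8
flat cap 1203 0.20101834401855034 [ 635.2 -134.4] [40.3 41. ] 46.4
pumptop 362 0.21541931378576223 [447.9  69.7] [20.3 56.5] 5.0
roundcap 1306 0.2166062365328839 [ 456.  -182.5] [43.9 45. ] 27.1
slim body 250 0.0999704659465613 [621.9 -17.9] [31.8 42.1] 7.1
```

View pics/end.png

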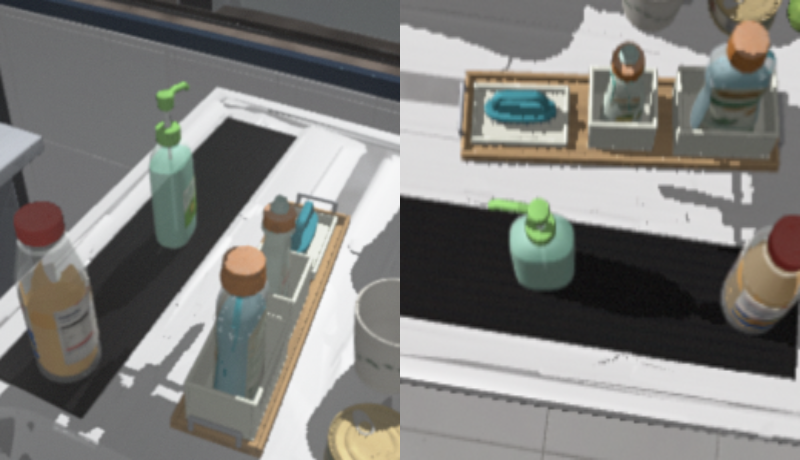

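All three stand upright in their inserts: brush (520,105), slim bottle (626,80) and flat bottle (745,70). The pump and round bottle are unmoved, and the arm is clear.

```bash
python3 -m handwheel '{"jaw":[0.6,0.6],"dp":[[0,0,0],[0,0,0]],"delta_rot":[[0,0,0],[0,0,0]]}'; python3 -c "
from rig import manip; print(manip.finish_job())"
```

```text
time_s: 29.72
eef_pos: [0.6119, 0.2616, 0.3624]
orientation: [3.141, 0.0, 1.674]
wrist_force: [0.1, -0.8, -1.0]
grip_width: 0.0564
gripper_force: 0.0
the job is handed in; nothing more can be done
None
```

I put the slim bottle in the small pot, then the flat bottle in the long pot, then the brush bristles down in the low dish; all three stood upright, the pump and round bottles had not moved, and I handed the job in at about 30 s (no verdict came back).

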